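# Move the spice row into the new rack in the same order

### The job

Move the five jars (the salt shaker is one of them) from the old wire spice rack into the empty wooden one in the same order: the jar nearest the hob goes into the well nearest the hob, and so on along the row, because the cook finds them by place. Carry them straight across one at a time, never standing one on the worktop or in another one's well, and set each gently and upright right down in its own well. Leave the glass, the tea box and the mug where they stand.

Things in the scene. Friction and masses are not known exactly. Their poses are not given: they have to be found in the camera images.
- wire_rack: Old rack: fixed steel-wire tray 352 x 68 mm, a loop at each end (54 high); full at the start. Origin: underside centre; z up, y along the row to the robot's left (the hob end), x across, away from the robot; turned at most 9 deg. bay_1..5 from the hob end: x 0, y 136, 68, 0, -68, -136 mm. Floor 12, rim and cross wires 38 above worktop. Only 25 mm between jars: grip across the row (along x).
- wooden_rack: New rack: fixed wooden block 342 long (y), 78 deep (x), 36 mm high; five empty round wells 56 wide, 20 deep (cork floor 16 mm above worktop), mouths chamfered 3 mm. Origin: underside centre; z up, y along the row to the robot's left (the hob end), x across, away from the robot; turned at most 9 deg. well_1..5 from the hob end: x 0, y 132, 66, 0, -66, -132 mm.
- spice_jar_a: Slim round clear spice jar with a brown-black cap with a small pale disc on top and a pale label, 41 mm wide, 105 mm tall, 0.11 kg. It loosely fits any place of either rack. Origin: centre of its underside; z up its axis.
- spice_jar_b: Round clear spice jar with a brown-black cap whose top is grey-beige, brown label, 44 mm wide, 96 mm tall, 0.11 kg. It loosely fits any place of either rack. Origin: centre of its underside; z up its axis.
- spice_jar_c: Slim round clear spice jar with a black cap with a green disc on top and a green label, 40 mm wide, 105 mm tall, 0.11 kg. It loosely fits any place of either rack. Origin: centre of its underside; z up its axis.
- spice_jar_d: Round clear spice jar with a yellow cap and a brown label, 45 mm wide, 100 mm tall, 0.11 kg. It loosely fits any place of either rack. Origin: centre of its underside; z up its axis.
- salt_shaker: Clear salt shaker with a grey domed top, 44 mm wide up to 66 mm above its underside, 34 mm wide at the dome, 90 mm tall, 0.10 kg. It loosely fits any place of either rack. Origin: centre of its underside; z up its axis.
- glass: Bystander: plain drinking glass, 80 mm wide, 91 mm tall, near the window wall; leave it alone. Origin: centre of its underside.
- tea_box: Bystander: black carton of tea, 68 x 136 x 69 mm, near the window wall; leave it alone. Origin: centre of its underside.
- mug: Bystander: white mug with green dots, 78 mm wide (114 mm with its handle), 93 mm tall, near the window wall; leave it alone. Origin: centre of its underside.
Things that resemble listed ones, but are neither listed nor needed, are in the scene too. Leave any pink look-alike of the spice_jar_c alone.

How it is judged:
By the outcome, as a careful person would: the job done as asked, in the order asked, and still so for the second after the job is handed in, with the robot touching nothing.
It also fails if it takes over 88 s, if anything falls off the work surface, if the arm or the gripper's body presses on something with over 40 N, if the wrist force passes 120 N, or if a joint passes its speed limit or range.

### The arm

A 7-joint arm with a two-finger parallel gripper is mounted at the origin on a cart in front of the work surface, level with it; the furniture and walls round the work are solid. World frame = base frame: x ahead of the robot, y to its left, z up, the work surface at z = 0. Lengths are in m, angles in rad, forces in N, time in s.
With the tool pointing down it reaches from about 0.4 to 0.85 m from the base axis. Payload 10.4 kg.
Tool frame: the origin (TCP) lies at the very end of the fingers, on their centre line; the grasp point (between the pads) lies 19 mm behind it (r.pinch_z is the distance from the TCP to the grasp point, in m); z points along the fingers, y is the line along which they close (so a half turn about z gives the same grasp; the last joint's range is limited). The gripper opens to 87 mm and grips with 3 to 60 N. Pads are 19 mm wide; open, the fingers measure 117 mm over their backs; the gripper's body (75 mm by 190 mm) begins 51 mm behind the grasp point.
Start: joints at [-1.283, 0.332, -0.065, 1.46, 0.022, 1.35, -0.088], TCP at [0.191, 0.595, 0.223] pointing down, gripper open.
Joint ranges: [-2.6, 2.6], [-0.5, 2.12], [-1.47, 1.34], [0.16, 2.42], [-1.27, 4.41], [0.06, 2.06], [-2.6, 2.6]. Speed limits (rad/s): [2.22, 2.22, 2.79, 2.79, 3.14, 3.14, 3.14].

### API

Orientations are given as a unit quaternion [x, y, z, w].
In Python, from bench import r, camera gives the robot as it stands. The module is installed in compiled form; this text tells all that it offers.
- The arm moves only by the shell command python3 -m pendant 'ROWS' [FORCE]. ROWS is JSON, a list of rows, each an object with "dp": the shift along the tool's x, y, z as a fraction of full scale, a list of three; "rotation": the turn, a rotation vector about the tool's x, y, z as a fraction of full scale, a list of three; "jaw": the opening, from 0 (shut) to 1 (fully open). A call has 1 to 8 rows; each row is the pose to reach, as a shift and turn from the pose commanded when the call began, along the tool's axes at that moment, turning the shorter way round; what a row does not reach only later rows make up. Full scale, the value 1, is 0.15 m for a shift and 2 pi rad for a turn. A row lasts 1/8 s, in which the tool goes at most 62.5 mm and 10.7 degrees, less where a joint would pass 70% of its speed; a pose out of reach is approached as far as the arm can. A call with a number of a shift or a turn outside -1 to 1 is refused whole. A call with a gripper value outside its range is refused whole. The fingers move at their own pace and stop on an object; FORCE is the grip in N (left out, the last holds). Time passes only in rows, so rows that repeat a pose let the fingers close. It gives the time, the measured TCP pose, the force, the opening and the grip force at its end, in the units of the state.
- r.read_state(): the state, without advancing time (a new reading comes with each control period).
- camera(name): name is "side" or "top"; returns a dict with "image" (480x640x3 uint8, red, green, blue), "z_map" (480x640 float32, m along the optical axis (not along the pixel's ray), 0 where there is no reading), "mtx" (3x3 intrinsics, pixels), "T" (4x4, takes a point from camera to world coordinates). Camera axes: x right, y down, z forward; pixel columns grow to the right and rows downward; lengths in m; the calibration is good to about 2 mm. A picture is of the moment at which its call begins.
- r.close_job(): hands the job in; it is judged then, once.
The state is a dict: "time": time; "joint_positions": joint angles; "joint_vel": joint speeds; "joint_torque": joint torques, N m; "ee_pos": TCP position; "eef_rot": TCP orientation; "ft_force": force on the tool from outside, world axes, zero at the start; "torque": the same for the moment, N m; "width": finger opening in m; "grip_force": force on a finger pad.
Only numpy, scipy, OpenCV 4.12 (cv2) and the standard library are available. Lean on these libraries where they do the work, as an engineer would, in place of code of your own. Each camera call takes 0.05 s, during which the arm holds its last target. There are 200 camera calls.

## Working session

There is one attempt and no reset: what is moved stays moved. The work goes in short steps, Python scripts to look and compute and a shell command to move; the robot and the scene stay as the last step left them, time stands still between calls to the robot, and variables do not carry over. Pictures are saved under pics/ and viewed, at most 14 in all, crops included, and the job is handed in when it is done.

```bash
mkdir -p pics
python3 - <<'E'
from bench import r,camera
import cv2,numpy as np
for n in("top","side"):
    c=camera(n);np.savez(n+"0.npz",**c);cv2.imwrite(f"pics/{n}0.png",c["image"][...,::-1]);print(n,c["mtx"],c["T"].round(3))
s=r.read_state();print(s,r.pinch_z)
E
```

```text
top [[545.89697831   0.         325.30374493]
 [  0.         545.89697831 235.98518338]
 [  0.           0.           1.        ]] [[ 0.044 -0.977  0.21   0.367]
 [-0.999 -0.044  0.008 -0.048]
 [ 0.002 -0.21  -0.978  0.985]
 [ 0.     0.     0.     1.   ]]
side [[454.70534412   0.         322.55617565]
 [  0.         454.70534412 248.51660093]
 [  0.           0.           1.        ]] [[ 0.927 -0.132  0.352  0.258]
 [-0.375 -0.39   0.841 -0.758]
 [ 0.026 -0.911 -0.411  0.408]
 [ 0.     0.     0.     1.   ]]
{'time': 0.1, 'joint_positions': array([-1.28260189,  0.33277444, -0.06471528,  1.46085434,  0.02158832,
        1.34990054, -0.08844625]), 'joint_vel': array([ 4.15273203e-04, -9.51613180e-04,  6.58048493e-04, -3.11509140e-03,
       -1.08443421e-03,  2.26437131e-05,  2.25396363e-04]), 'joint_torque': array([ 1.53649202e-03, -6.24544001e+01,  2.46942864e-02, -3.90713239e+01,
       -6.13913289e-02,  3.67101480e-02,  4.56833436e-05]), 'ee_pos': array([0.19101948, 0.5947305 , 0.22185634]), 'eef_rot': array([ 1.54730628e-01,  9.87956501e-01, -6.16196444e-04, -7.60348865e-05]), 'ft_force': array([-0.03375597,  0.07785712,  0.19661593]), 'torque': array([-0.03166299, -0.05115836,  0.02119153]), 'grip_force': 0.0, 'width': 0.08710285405474352} 0.0187
```

View pics/top0.png

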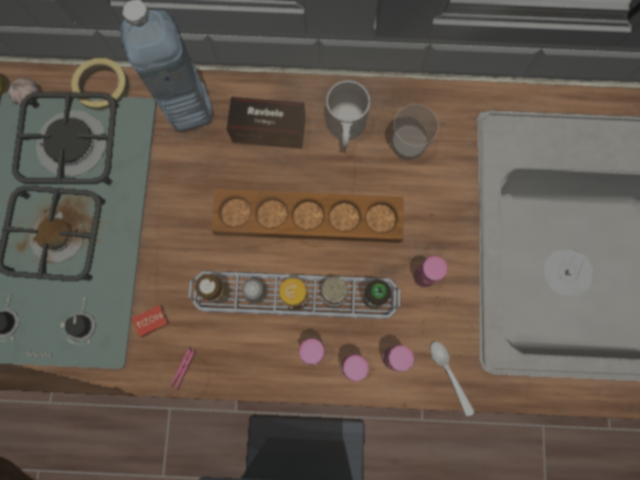

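View pics/side0.png

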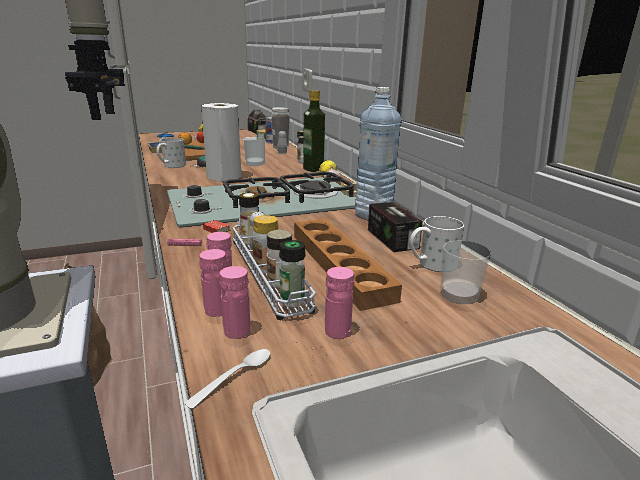

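The top view shows the row from the hob (left): a (209,286), salt (254,289), d yellow (293,291), b (334,290), c green (378,291). The wells run from (236,212) to (381,217). I'll enlarge it to measure.

```bash
cat > h.py <<'E'
import numpy as np,cv2
def ray(c,u,v,z):
    K,T=c["mtx"],c["T"];d=T[:3,:3]@np.linalg.inv(K)@np.array([u,v,1.]);o=T[:3,3]
    return o+d*(z-o[2])/d[2]
def dep(c,u,v):
    Z=c["z_map"][int(v)-1:int(v)+2,int(u)-1:int(u)+2];z=np.median(Z)
    return (c["T"]@np.r_[np.linalg.inv(c["mtx"])@np.array([u,v,1.])*z,1])[:3]
E
python3 - <<'E'
from h import *
c=np.load("top0.npz")
im=c["image"][180:330,180:420,::-1]
cv2.imwrite("pics/crop0.png",cv2.resize(im,None,fx=3.3,fy=3.3,interpolation=cv2.INTER_CUBIC))
for n,(u,v) in dict(a=(209,286),s=(254,289),d=(293,291),b=(334,290),c=(378,291),w1=(236,212),w2=(272,213.5),w3=(308.5,215),w4=(344.5,216),w5=(381.5,217.5),work=(300,250)).items(): print(n,dep(c,u,v).round(4))
# point clouds: jars tops & wooden top face
K,T=c["mtx"],c["T"];v,u=np.mgrid[:480,:640];Z=c["z_map"]
P=np.stack([(u-K[0,2])/K[0,0]*Z,(v-K[1,2])/K[1,1]*Z,Z],-1)@T[:3,:3].T+T[:3,3]
m=(np.abs(P[...,2]-.036)<.004)&(v>185)&(v<245)&(u>205)&(u<410)
print("wood",m.sum(),cv2.minAreaRect(P[m][:,:2].astype(np.float32)), np.median(P[m][:,2]))
m=(P[...,2]>.085)&(P[...,2]<.14)&(v>265)&(v<320)&(u>185)&(u<405)
n,l,st,ce=cv2.connectedComponentsWithStats(m.astype(np.uint8))
for i in range(1,n):
    if st[i,4]>50:
        q=P[l==i];t=np.percentile(q[:,2],90);q2=q[q[:,2]>t-.006]
        lo,hi=np.percentile(q2[:,:2],1,0),np.percentile(q2[:,:2],99,0)
        print(ce[i].round(1),"top",t.round(4),"mid",((lo+hi)/2).round(4),"size",(hi-lo).round(4))
E
```

```text
a [0.4639 0.1408 0.1171]
s [0.4641 0.071  0.1008]
d [0.4624 0.0068 0.1125]
b [ 0.4674 -0.0587  0.1078]
c [ 0.4678 -0.1285  0.1182]
w1 [0.6129 0.1254 0.0162]
w2 [0.6134 0.0595 0.0148]
w3 [ 0.6133 -0.0076  0.016 ]
w4 [ 0.6143 -0.0735  0.0162]
w5 [ 0.6146 -0.1413  0.0158]
work [0.5501 0.0052 0.0019]
wood 4361 ((0.6119450330734253, -0.006944552063941956), (0.07984180003404617, 0.34278661012649536), 0.19074495136737823) 0.03566460256901027
[208.9 286.4] top 0.1186 mid [0.4647 0.1438] size [0.0367 0.038 ]
[293.2 291.4] top 0.1142 mid [0.4634 0.0076] size [0.0399 0.04  ]
[334.1 289.8] top 0.1092 mid [ 0.4685 -0.059 ] size [0.0402 0.0396]
[252.4 288.2] top 0.1013 mid [0.4668 0.0755] size [0.0249 0.0271]
[377.6 291.4] top 0.1186 mid [ 0.4688 -0.1294] size [0.0368 0.0367]
```

View pics/crop0.png

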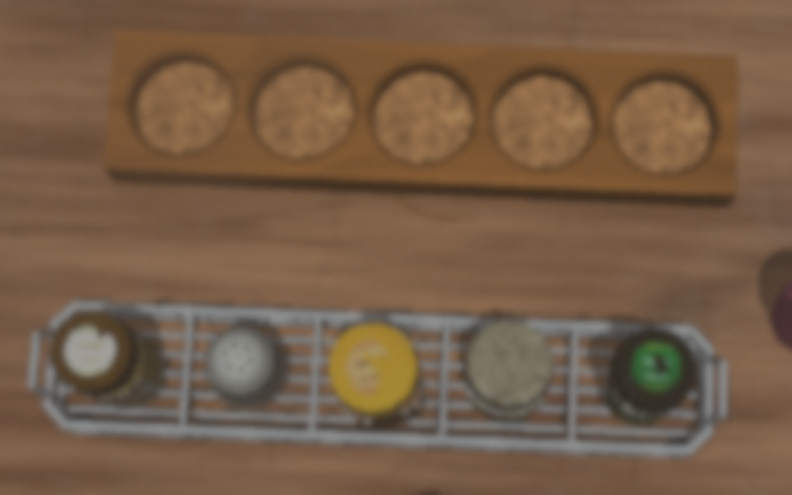

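```bash
python3 -m pendant '[{"dp":[-1,-0.87,0],"rotation":[0,0,0.2006],"jaw":1},{"dp":[-1,-0.87,0],"rotation":[0,0,0.2006],"jaw":1},{"dp":[-1,-0.87,0],"rotation":[0,0,0.2006],"jaw":1},{"dp":[-1,-0.87,0],"rotation":[0,0,0.2006],"jaw":1},{"dp":[-1,-0.87,0],"rotation":[0,0,0.2006],"jaw":1},{"dp":[-1,-0.87,0],"rotation":[0,0,0.2006],"jaw":1},{"dp":[-1,-0.87,0],"rotation":[0,0,0.2006],"jaw":1},{"dp":[-1,-0.87,0],"rotation":[0,0,0.2006],"jaw":1}]' 15
```

```text
time: 1.1
ee_pos: [0.2939, 0.4248, 0.2223]
eef_rot: [0.707, 0.707, -0.0, 0.0]
ft_force: [0.2, 0.1, -0.1]
width: 0.0869
grip_force: 0.0
```

```bash
python3 -m pendant '[{"dp":[-1,0.6,0],"rotation":[0,0,0],"jaw":1},{"dp":[-1,0.6,0],"rotation":[0,0,0],"jaw":1},{"dp":[-1,0.6,0],"rotation":[0,0,0],"jaw":1},{"dp":[-1,0.6,0],"rotation":[0,0,0],"jaw":1}]'
python3 -m pendant '[{"dp":[-0.88,0.537,0.45],"rotation":[0,0,0],"jaw":1},{"dp":[-0.88,0.537,0.45],"rotation":[0,0,0],"jaw":1},{"dp":[-0.88,0.537,0.45],"rotation":[0,0,0],"jaw":1},{"dp":[-0.88,0.537,0.45],"rotation":[0,0,0],"jaw":1},{"dp":[-0.88,0.537,0.45],"rotation":[0,0,0],"jaw":1}]'
```

```text
time: 1.6
ee_pos: [0.386, 0.2715, 0.2227]
eef_rot: [0.708, 0.706, 0.0, 0.0]
ft_force: [0.1, 1.2, -0.6]
width: 0.087
grip_force: 0.0
time: 2.22
ee_pos: [0.4641, 0.1444, 0.1551]
eef_rot: [0.706, 0.708, 0.0, -0.0]
ft_force: [0.2, 1.4, 0.8]
width: 0.0872
grip_force: 0.0
```

```bash
python3 -m pendant '[{"dp":[0,0,0.35],"rotation":[0,0,0],"jaw":1},{"dp":[0,0,0.58],"rotation":[0,0,0],"jaw":1},{"dp":[0,0,0.65],"rotation":[0,0,0],"jaw":1},{"dp":[0,0,0.65],"rotation":[0,0,0],"jaw":1}]'
python3 -m pendant '[{"dp":[0,0,0],"rotation":[0,0,0],"jaw":0.3},{"dp":[0,0,0],"rotation":[0,0,0],"jaw":0.3},{"dp":[0,0,0],"rotation":[0,0,0],"jaw":0.3},{"dp":[0,0,0],"rotation":[0,0,0],"jaw":0.3},{"dp":[0,0,0],"rotation":[0,0,0],"jaw":0.3}]' 15
```

```text
time: 2.72
ee_pos: [0.4645, 0.1439, 0.0581]
eef_rot: [0.707, 0.708, 0.0, -0.0]
ft_force: [0.7, 0.3, 0.3]
width: 0.0874
grip_force: 0.0
time: 3.35
ee_pos: [0.4645, 0.1429, 0.0576]
eef_rot: [0.707, 0.707, 0.0, -0.0]
ft_force: [0.1, 0.1, 0.1]
width: 0.0451
grip_force: 0.0
```

Run:
```python
from bench import camera
import cv2
im=camera("side")["image"][...,::-1]
cv2.imwrite("pics/s1.png",cv2.resize(im[100:340,180:460],None,fx=2.5,fy=2.5))
```

```text
(no output)
```

View pics/s1.png

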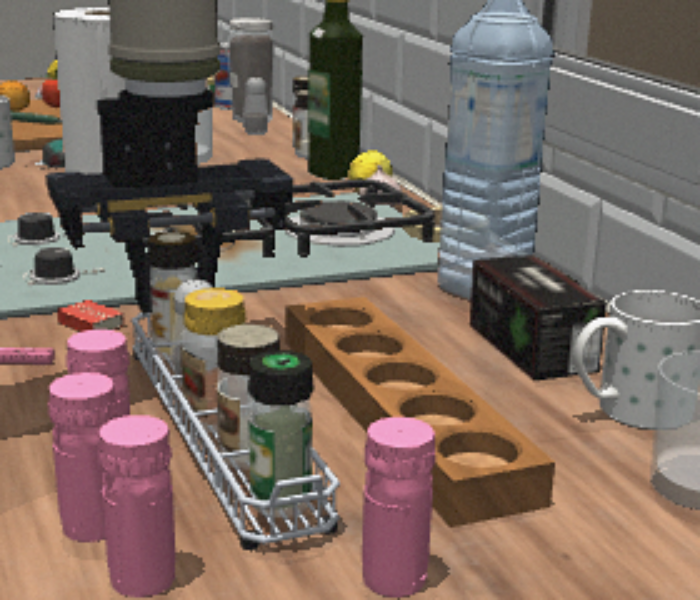

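The fingers straddle jar a correctly around (180,260) but haven't finished closing. I'll close further, check the grip, then lift.

```bash
python3 -m pendant '[{"dp":[0,0,0],"rotation":[0,0,0],"jaw":0.3},{"dp":[0,0,0],"rotation":[0,0,0],"jaw":0.3},{"dp":[0,0,0],"rotation":[0,0,0],"jaw":0.3}]' 15
```

```text
time: 3.78
ee_pos: [0.4644, 0.1429, 0.0575]
eef_rot: [0.707, 0.707, 0.0, -0.0]
ft_force: [-1.5, -0.1, 1.7]
width: 0.0406
grip_force: 15.0
```

```bash
python3 -m pendant '[{"dp":[0,0,-0.1],"rotation":[0,0,0],"jaw":0.2},{"dp":[0,0,-0.25],"rotation":[0,0,0],"jaw":0.2},{"dp":[0,0,-0.4],"rotation":[0,0,0],"jaw":0.2},{"dp":[0,0,-0.4],"rotation":[0,0,0],"jaw":0.2}]' 15
python3 -m pendant '[{"dp":[-0.02,0.15,0],"rotation":[0,0,0],"jaw":0.2},{"dp":[-0.05,0.4,0],"rotation":[0,0,0],"jaw":0.2},{"dp":[-0.08,0.65,0],"rotation":[0,0,0],"jaw":0.2},{"dp":[-0.11,0.88,0],"rotation":[0,0,0],"jaw":0.2},{"dp":[-0.12,0.99,0],"rotation":[0,0,0],"jaw":0.2},{"dp":[-0.12,0.99,0],"rotation":[0,0,0],"jaw":0.2},{"dp":[-0.12,0.99,0],"rotation":[0,0,0],"jaw":0.2}]'
```

```text
time: 4.28
ee_pos: [0.4656, 0.1434, 0.1196]
eef_rot: [0.707, 0.707, 0.002, 0.0]
ft_force: [-0.1, 0.4, -1.4]
width: 0.0404
grip_force: 15.0
time: 5.15
ee_pos: [0.612, 0.1249, 0.1169]
eef_rot: [0.707, 0.707, -0.0, -0.0]
ft_force: [0.2, -0.2, -0.1]
width: 0.0403
grip_force: 15.0
```

Run:
```python
from bench import camera,r
import cv2
im=camera("side")["image"][...,::-1]
cv2.imwrite("pics/s2.png",cv2.resize(im[100:340,180:460],None,fx=2.5,fy=2.5))
s=r.read_state();print(s["ee_pos"],s["width"],s["ft_force"])
```

```text
[0.61205288 0.12510641 0.11719872] 0.04053972338892477 [-0.68928317 -0.30853125 -1.23755034]
```

View pics/s2.png

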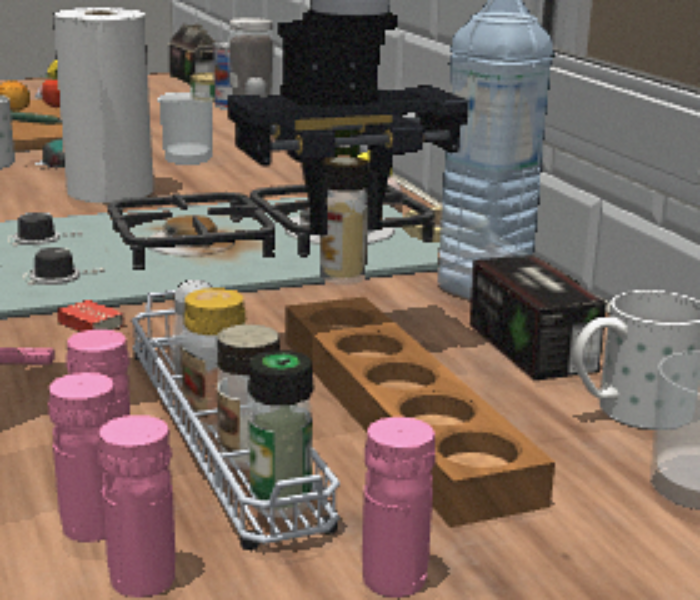

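Jar a hangs upright over well 1, seen at (345,230). I'll lower it gently.

```bash
python3 -m pendant '[{"dp":[0,0.004,0.15],"rotation":[0,0,0],"jaw":0.2},{"dp":[0,0.004,0.28],"rotation":[0,0,0],"jaw":0.2},{"dp":[0,0.004,0.34],"rotation":[0,0,0],"jaw":0.2},{"dp":[0,0.004,0.355],"rotation":[0,0,0],"jaw":0.2},{"dp":[0,0.004,0.365],"rotation":[0,0,0],"jaw":0.2},{"dp":[0,0.004,0.37],"rotation":[0,0,0],"jaw":0.2},{"dp":[0,0.004,0.37],"rotation":[0,0,0],"jaw":0.2}]'
```

```text
time: 6.08
ee_pos: [0.6137, 0.1249, 0.0624]
eef_rot: [0.707, 0.707, 0.0, 0.0]
ft_force: [-0.2, 0.3, -1.4]
width: 0.0406
grip_force: 15.0
```

```bash
python3 -m pendant '[{"dp":[0,0,0.005],"rotation":[0,0,0],"jaw":0.2},{"dp":[0,0,0.01],"rotation":[0,0,0],"jaw":0.2},{"dp":[0,0,0.01],"rotation":[0,0,0],"jaw":0.2}]'
```

```text
time: 6.45
ee_pos: [0.6138, 0.1249, 0.0616]
eef_rot: [0.707, 0.707, 0.0, -0.0]
ft_force: [-3.6, 0.2, 8.0]
width: 0.0408
grip_force: 15.0
```

```bash
python3 -m pendant '[{"dp":[0,0,0],"rotation":[0,0,0],"jaw":0.8},{"dp":[0,0,0],"rotation":[0,0,0],"jaw":0.8},{"dp":[0,0,0],"rotation":[0,0,0],"jaw":0.8},{"dp":[0,0,0],"rotation":[0,0,0],"jaw":0.8},{"dp":[0,0,-0.15],"rotation":[0,0,0],"jaw":0.9},{"dp":[0,0,-0.4],"rotation":[0,0,0],"jaw":0.9},{"dp":[0,0,-0.55],"rotation":[0,0,0],"jaw":0.9},{"dp":[0,0,-0.55],"rotation":[0,0,0],"jaw":0.9}]'
```

```text
time: 7.45
ee_pos: [0.6147, 0.125, 0.1448]
eef_rot: [0.707, 0.707, 0.002, 0.001]
ft_force: [0.3, -0.3, -0.3]
width: 0.078
grip_force: 0.0
```

```bash
python3 -m pendant '[{"dp":[-0.333,-0.98,0],"rotation":[0,0,0],"jaw":1},{"dp":[-0.333,-0.98,0],"rotation":[0,0,0],"jaw":1},{"dp":[-0.333,-0.98,0],"rotation":[0,0,0],"jaw":1},{"dp":[-0.333,-0.98,0],"rotation":[0,0,0],"jaw":1},{"dp":[-0.333,-0.98,0],"rotation":[0,0,0],"jaw":1}]'
python3 - <<'E'
from bench import camera
import sys
from h import *
c=camera("top");np.savez("t1.npz",**c)
cv2.imwrite("pics/t1.png",cv2.resize(c["image"][180:330,180:420,::-1],None,fx=3.3,fy=3.3))
E
```

```text
time: 8.07
ee_pos: [0.4668, 0.0753, 0.1427]
eef_rot: [0.707, 0.707, 0.0, -0.0]
ft_force: [0.1, 0.8, -0.6]
width: 0.0869
grip_force: 0.0
```

View pics/t1.png

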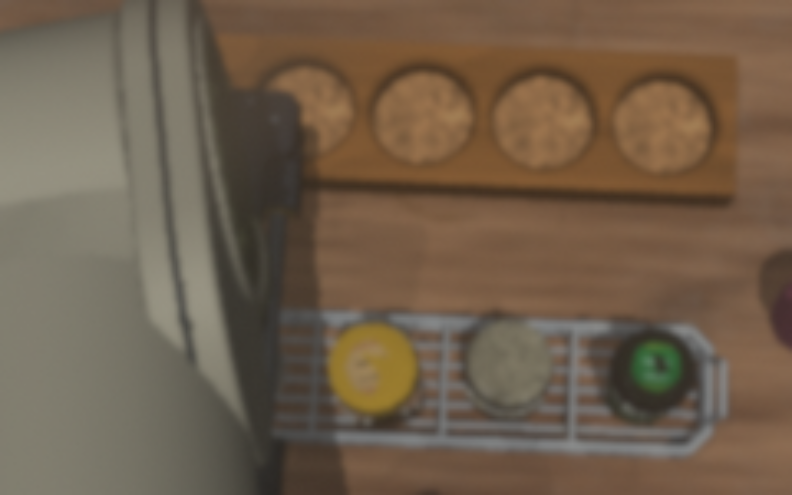

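The arm hides jar a and the salt, and d, b and c are unmoved at (373,367), (508,362) and (652,368). I'll descend on the salt.

```bash
python3 -m pendant '[{"dp":[0,0,0.3],"rotation":[0,0,0],"jaw":1},{"dp":[0,0,0.52],"rotation":[0,0,0],"jaw":1},{"dp":[0,0,0.65],"rotation":[0,0,0],"jaw":1},{"dp":[0,0,0.65],"rotation":[0,0,0],"jaw":1}]'
python3 -m pendant '[{"dp":[0,0,0],"rotation":[0,0,0],"jaw":0.3},{"dp":[0,0,0],"rotation":[0,0,0],"jaw":0.3},{"dp":[0,0,0],"rotation":[0,0,0],"jaw":0.3},{"dp":[0,0,0],"rotation":[0,0,0],"jaw":0.3},{"dp":[0,0,0],"rotation":[0,0,0],"jaw":0.3},{"dp":[0,0,0],"rotation":[0,0,0],"jaw":0.3},{"dp":[0,0,0],"rotation":[0,0,0],"jaw":0.3},{"dp":[0,0,0],"rotation":[0,0,0],"jaw":0.3}]' 15
```

```text
time: 8.62
ee_pos: [0.466, 0.0746, 0.044]
eef_rot: [0.707, 0.707, -0.002, -0.0]
ft_force: [0.4, -0.6, -0.2]
width: 0.087
grip_force: 0.0
time: 9.62
ee_pos: [0.4664, 0.075, 0.0456]
eef_rot: [0.707, 0.707, -0.0, -0.0]
ft_force: [-1.8, -0.3, 2.0]
width: 0.04
grip_force: 15.0
```

```bash
python3 -m pendant '[{"dp":[0,0,-0.1],"rotation":[0,0,0],"jaw":0.2},{"dp":[0,0,-0.25],"rotation":[0,0,0],"jaw":0.2},{"dp":[0,0,-0.4],"rotation":[0,0,0],"jaw":0.2},{"dp":[0,0,-0.4],"rotation":[0,0,0],"jaw":0.2}]' 15
python3 - <<'E'
from bench import camera
from h import *
c=camera("side");np.savez("s3.npz",**c)
cv2.imwrite("pics/s3.png",cv2.resize(c["image"][130:270,200:400,::-1],None,fx=4,fy=4,interpolation=cv2.INTER_CUBIC))
E
```

```text
time: 10.12
ee_pos: [0.4678, 0.0753, 0.1075]
eef_rot: [0.707, 0.707, 0.002, 0.001]
ft_force: [-0.1, 0.5, -1.3]
width: 0.0397
grip_force: 14.7
```

View pics/s3.png

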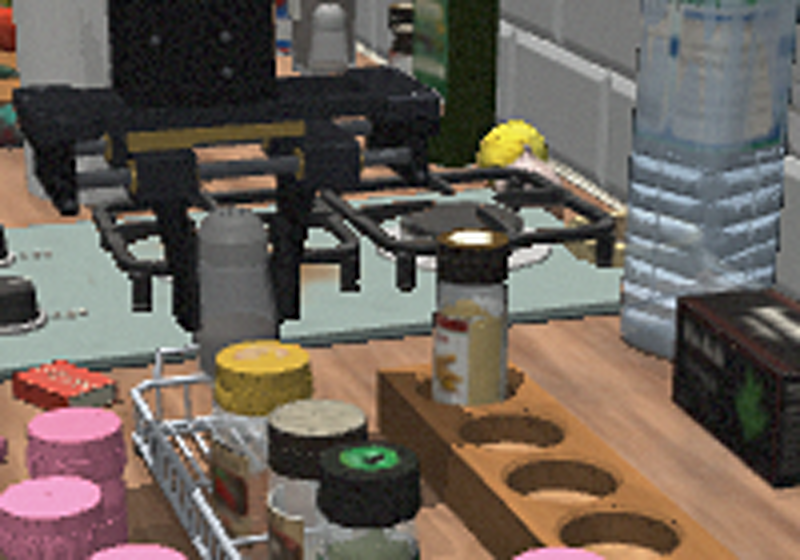

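Jar a stands upright in well 1 at (470,330), and the shaker hangs upright at (235,290). Next it goes across to well 2.

```bash
python3 -m pendant '[{"dp":[-0.02,0.15,0],"rotation":[0,0,0],"jaw":0.2},{"dp":[-0.05,0.4,0],"rotation":[0,0,0],"jaw":0.2},{"dp":[-0.08,0.65,0],"rotation":[0,0,0],"jaw":0.2},{"dp":[-0.1,0.88,0],"rotation":[0,0,0],"jaw":0.2},{"dp":[-0.107,0.98,0],"rotation":[0,0,0],"jaw":0.2},{"dp":[-0.107,0.98,0],"rotation":[0,0,0],"jaw":0.2},{"dp":[-0.107,0.98,0],"rotation":[0,0,0],"jaw":0.2}]'
python3 -m pendant '[{"dp":[0,0,0.15],"rotation":[0,0,0],"jaw":0.2},{"dp":[0,0,0.28],"rotation":[0,0,0],"jaw":0.2},{"dp":[0,0,0.34],"rotation":[0,0,0],"jaw":0.2},{"dp":[0,0,0.355],"rotation":[0,0,0],"jaw":0.2},{"dp":[0,0,0.365],"rotation":[0,0,0],"jaw":0.2},{"dp":[0,0,0.37],"rotation":[0,0,0],"jaw":0.2},{"dp":[0,0,0.37],"rotation":[0,0,0],"jaw":0.2}]'
```

```text
time: 11.05
ee_pos: [0.6126, 0.0588, 0.1048]
eef_rot: [0.707, 0.707, -0.001, -0.0]
ft_force: [-0.9, 0.0, -1.0]
width: 0.0402
grip_force: 14.7
time: 11.92
ee_pos: [0.6137, 0.0589, 0.0504]
eef_rot: [0.707, 0.707, 0.0, 0.0]
ft_force: [1.0, -0.3, -1.3]
width: 0.0397
grip_force: 14.7
```

```bash
python3 -m pendant '[{"dp":[0,0,0.004],"rotation":[0,0,0],"jaw":0.2},{"dp":[0,0,0.008],"rotation":[0,0,0],"jaw":0.2},{"dp":[0,0,0.008],"rotation":[0,0,0],"jaw":0.2}]'
```

```text
time: 12.3
ee_pos: [0.6138, 0.059, 0.0497]
eef_rot: [0.707, 0.707, 0.0, 0.0]
ft_force: [-2.9, 0.3, 6.4]
width: 0.0398
grip_force: 15.3
```

```bash
python3 -m pendant '[{"dp":[0,0,0],"rotation":[0,0,0],"jaw":0.8},{"dp":[0,0,0],"rotation":[0,0,0],"jaw":0.8},{"dp":[0,0,0],"rotation":[0,0,0],"jaw":0.8},{"dp":[0,0,0],"rotation":[0,0,0],"jaw":0.8},{"dp":[0,0,-0.15],"rotation":[0,0,0],"jaw":0.9},{"dp":[0,0,-0.4],"rotation":[0,0,0],"jaw":0.9},{"dp":[0,0,-0.63],"rotation":[0,0,0],"jaw":0.9},{"dp":[0,0,-0.63],"rotation":[0,0,0],"jaw":0.9}]'
python3 -m pendant '[{"dp":[-0.343,-1,0],"rotation":[0,0,0],"jaw":1},{"dp":[-0.343,-1,0],"rotation":[0,0,0],"jaw":1},{"dp":[-0.343,-1,0],"rotation":[0,0,0],"jaw":1},{"dp":[-0.343,-1,0],"rotation":[0,0,0],"jaw":1},{"dp":[-0.343,-1,0],"rotation":[0,0,0],"jaw":1}]'
```

```text
time: 13.3
ee_pos: [0.6152, 0.0589, 0.1462]
eef_rot: [0.707, 0.707, 0.002, 0.001]
ft_force: [0.3, -0.4, -1.0]
width: 0.0786
grip_force: 0.0
time: 13.92
ee_pos: [0.464, 0.0079, 0.1433]
eef_rot: [0.707, 0.707, 0.0, 0.0]
ft_force: [-0.0, 0.5, -0.5]
width: 0.0871
grip_force: 0.0
```

```bash
python3 -m pendant '[{"dp":[0,0,0.3],"rotation":[0,0,0],"jaw":1},{"dp":[0,0,0.5],"rotation":[0,0,0],"jaw":1},{"dp":[0,0,0.62],"rotation":[0,0,0],"jaw":1},{"dp":[0,0,0.62],"rotation":[0,0,0],"jaw":1}]'
python3 -m pendant '[{"dp":[0,0,0],"rotation":[0,0,0],"jaw":0.3},{"dp":[0,0,0],"rotation":[0,0,0],"jaw":0.3},{"dp":[0,0,0],"rotation":[0,0,0],"jaw":0.3},{"dp":[0,0,0],"rotation":[0,0,0],"jaw":0.3},{"dp":[0,0,0],"rotation":[0,0,0],"jaw":0.3},{"dp":[0,0,0],"rotation":[0,0,0],"jaw":0.3},{"dp":[0,0,0],"rotation":[0,0,0],"jaw":0.3},{"dp":[0,0,0],"rotation":[0,0,0],"jaw":0.3}]' 15
```

```text
time: 14.42
ee_pos: [0.4632, 0.0073, 0.049]
eef_rot: [0.707, 0.707, -0.002, -0.0]
ft_force: [0.7, -0.2, 0.5]
width: 0.0872
grip_force: 0.0
time: 15.42
ee_pos: [0.4636, 0.0075, 0.0504]
eef_rot: [0.707, 0.707, 0.0, -0.0]
ft_force: [-1.0, -0.2, 3.9]
width: 0.0472
grip_force: 15.0
```

```bash
python3 -m pendant '[{"dp":[0,0,-0.1],"rotation":[0,0,0],"jaw":0.2},{"dp":[0,0,-0.25],"rotation":[0,0,0],"jaw":0.2},{"dp":[0,0,-0.4],"rotation":[0,0,0],"jaw":0.2},{"dp":[0,0,-0.4],"rotation":[0,0,0],"jaw":0.2}]' 15
python3 - <<'E'
from bench import camera
from h import *
c=camera("side");np.savez("s4.npz",**c)
cv2.imwrite("pics/s4.png",cv2.resize(c["image"][130:280,200:400,::-1],None,fx=4,fy=4,interpolation=cv2.INTER_CUBIC))
E
```

```text
time: 15.92
ee_pos: [0.4647, 0.0076, 0.1121]
eef_rot: [0.707, 0.707, 0.002, 0.001]
ft_force: [-0.1, 0.1, -1.2]
width: 0.0472
grip_force: 15.0
```

View pics/s4.png

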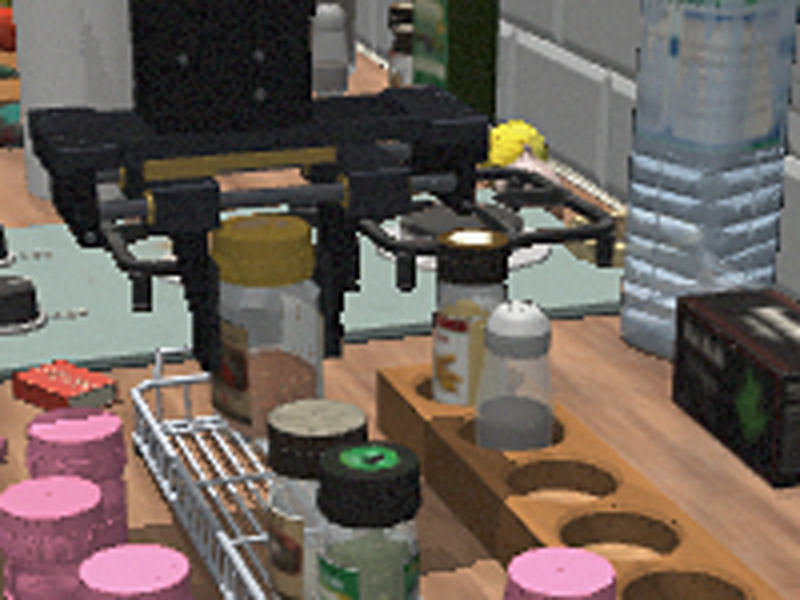

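Salt and jar a are seated upright, at (515,380) and (470,330), and jar d hangs upright at (268,330). On to well 3.

```bash
python3 -m pendant '[{"dp":[-0.02,0.15,0],"rotation":[0,0,0],"jaw":0.2},{"dp":[-0.05,0.4,0],"rotation":[0,0,0],"jaw":0.2},{"dp":[-0.08,0.65,0],"rotation":[0,0,0],"jaw":0.2},{"dp":[-0.1,0.88,0],"rotation":[0,0,0],"jaw":0.2},{"dp":[-0.097,0.995,0],"rotation":[0,0,0],"jaw":0.2},{"dp":[-0.097,0.995,0],"rotation":[0,0,0],"jaw":0.2},{"dp":[-0.097,0.995,0],"rotation":[0,0,0],"jaw":0.2}]'
python3 -m pendant '[{"dp":[0,0,0.15],"rotation":[0,0,0],"jaw":0.2},{"dp":[0,0,0.28],"rotation":[0,0,0],"jaw":0.2},{"dp":[0,0,0.34],"rotation":[0,0,0],"jaw":0.2},{"dp":[0,0,0.355],"rotation":[0,0,0],"jaw":0.2},{"dp":[0,0,0.365],"rotation":[0,0,0],"jaw":0.2},{"dp":[0,0,0.37],"rotation":[0,0,0],"jaw":0.2},{"dp":[0,0,0.37],"rotation":[0,0,0],"jaw":0.2}]'
```

```text
time: 16.85
ee_pos: [0.6117, -0.0074, 0.1096]
eef_rot: [0.707, 0.707, -0.001, -0.0]
ft_force: [-0.3, -1.0, -0.1]
width: 0.0473
grip_force: 15.0
time: 17.73
ee_pos: [0.613, -0.0072, 0.0551]
eef_rot: [0.707, 0.707, 0.0, 0.0]
ft_force: [0.5, -0.8, -1.7]
width: 0.0471
grip_force: 15.0
```

```bash
python3 -m pendant '[{"dp":[0,0,0.004],"rotation":[0,0,0],"jaw":0.2},{"dp":[0,0,0.008],"rotation":[0,0,0],"jaw":0.2},{"dp":[0,0,0.008],"rotation":[0,0,0],"jaw":0.2}]'
```

```text
time: 18.1
ee_pos: [0.613, -0.0071, 0.0545]
eef_rot: [0.707, 0.707, 0.0, -0.0]
ft_force: [-3.7, 0.6, 7.1]
width: 0.0472
grip_force: 15.0
```

```bash
python3 -m pendant '[{"dp":[0,0,0],"rotation":[0,0,0],"jaw":0.8},{"dp":[0,0,0],"rotation":[0,0,0],"jaw":0.8},{"dp":[0,0,0],"rotation":[0,0,0],"jaw":0.8},{"dp":[0,0,0],"rotation":[0,0,0],"jaw":0.8},{"dp":[0,0,-0.15],"rotation":[0,0,0],"jaw":0.9},{"dp":[0,0,-0.4],"rotation":[0,0,0],"jaw":0.9},{"dp":[0,0,-0.6],"rotation":[0,0,0],"jaw":0.9},{"dp":[0,0,-0.6],"rotation":[0,0,0],"jaw":0.9}]'
python3 -m pendant '[{"dp":[-0.346,-0.967,0],"rotation":[0,0,0],"jaw":1},{"dp":[-0.346,-0.967,0],"rotation":[0,0,0],"jaw":1},{"dp":[-0.346,-0.967,0],"rotation":[0,0,0],"jaw":1},{"dp":[-0.346,-0.967,0],"rotation":[0,0,0],"jaw":1},{"dp":[-0.346,-0.967,0],"rotation":[0,0,0],"jaw":1}]'
```

```text
time: 19.1
ee_pos: [0.6142, -0.0073, 0.146]
eef_rot: [0.707, 0.707, 0.002, 0.001]
ft_force: [0.3, 0.5, 0.7]
width: 0.0781
grip_force: 0.0
time: 19.73
ee_pos: [0.4682, -0.0585, 0.1435]
eef_rot: [0.707, 0.707, 0.0, 0.0]
ft_force: [0.4, 0.6, 0.4]
width: 0.0868
grip_force: 0.0
```

```bash
python3 -m pendant '[{"dp":[0,0,0.3],"rotation":[0,0,0],"jaw":1},{"dp":[0,0,0.5],"rotation":[0,0,0],"jaw":1},{"dp":[0,0,0.62],"rotation":[0,0,0],"jaw":1},{"dp":[0,0,0.62],"rotation":[0,0,0],"jaw":1}]'
python3 -m pendant '[{"dp":[0,0,0],"rotation":[0,0,0],"jaw":0.3},{"dp":[0,0,0],"rotation":[0,0,0],"jaw":0.3},{"dp":[0,0,0],"rotation":[0,0,0],"jaw":0.3},{"dp":[0,0,0],"rotation":[0,0,0],"jaw":0.3},{"dp":[0,0,0],"rotation":[0,0,0],"jaw":0.3},{"dp":[0,0,0],"rotation":[0,0,0],"jaw":0.3},{"dp":[0,0,0],"rotation":[0,0,0],"jaw":0.3},{"dp":[0,0,0],"rotation":[0,0,0],"jaw":0.3}]' 15
```

```text
time: 20.23
ee_pos: [0.4673, -0.059, 0.0493]
eef_rot: [0.707, 0.707, -0.002, -0.0]
ft_force: [-0.3, -0.4, 0.3]
width: 0.0872
grip_force: 0.0
time: 21.22
ee_pos: [0.4678, -0.059, 0.0507]
eef_rot: [0.707, 0.707, 0.0, 0.0]
ft_force: [0.1, -0.4, 0.9]
width: 0.0427
grip_force: 15.0
```

```bash
python3 -m pendant '[{"dp":[0,0,-0.1],"rotation":[0,0,0],"jaw":0.2},{"dp":[0,0,-0.25],"rotation":[0,0,0],"jaw":0.2},{"dp":[0,0,-0.4],"rotation":[0,0,0],"jaw":0.2},{"dp":[0,0,-0.4],"rotation":[0,0,0],"jaw":0.2}]' 15
python3 - <<'E'
from bench import camera
from h import *
c=camera("side")
cv2.imwrite("pics/s5.png",cv2.resize(c["image"][140:320,200:420,::-1],None,fx=3.3,fy=3.3,interpolation=cv2.INTER_CUBIC))
E
```

```text
time: 21.72
ee_pos: [0.4688, -0.059, 0.1125]
eef_rot: [0.707, 0.707, 0.002, 0.001]
ft_force: [1.0, 0.3, -1.5]
width: 0.0424
grip_force: 15.0
```

View pics/s5.png

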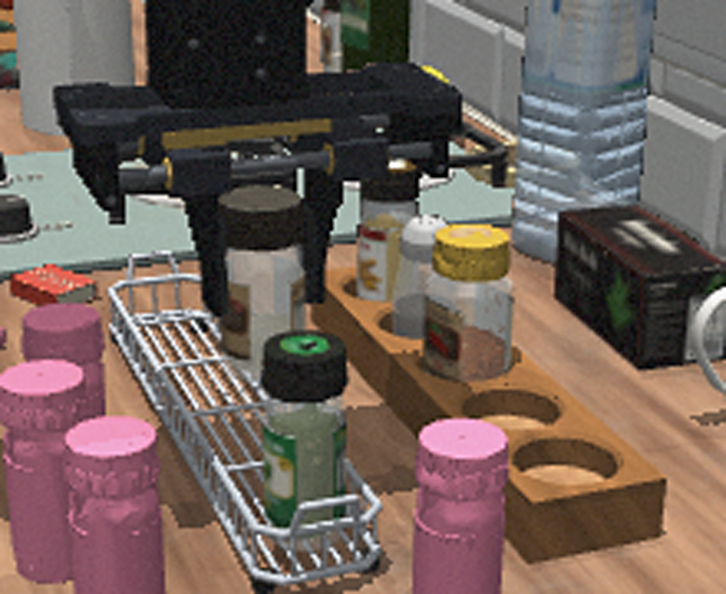

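Jar d is seated in well 3 at (468,310), and jar b hangs clear of c at (262,280). On to well 4.

```bash
python3 -m pendant '[{"dp":[-0.02,0.15,0],"rotation":[0,0,0],"jaw":0.2},{"dp":[-0.05,0.4,0],"rotation":[0,0,0],"jaw":0.2},{"dp":[-0.07,0.65,0],"rotation":[0,0,0],"jaw":0.2},{"dp":[-0.093,0.88,0],"rotation":[0,0,0],"jaw":0.2},{"dp":[-0.093,0.97,0],"rotation":[0,0,0],"jaw":0.2},{"dp":[-0.093,0.97,0],"rotation":[0,0,0],"jaw":0.2},{"dp":[-0.093,0.97,0],"rotation":[0,0,0],"jaw":0.2}]'
python3 -m pendant '[{"dp":[0,0,0.15],"rotation":[0,0,0],"jaw":0.2},{"dp":[0,0,0.28],"rotation":[0,0,0],"jaw":0.2},{"dp":[0,0,0.34],"rotation":[0,0,0],"jaw":0.2},{"dp":[0,0,0.355],"rotation":[0,0,0],"jaw":0.2},{"dp":[0,0,0.365],"rotation":[0,0,0],"jaw":0.2},{"dp":[0,0,0.37],"rotation":[0,0,0],"jaw":0.2},{"dp":[0,0,0.37],"rotation":[0,0,0],"jaw":0.2}]'
python3 -m pendant '[{"dp":[0,0,0.004],"rotation":[0,0,0],"jaw":0.2},{"dp":[0,0,0.008],"rotation":[0,0,0],"jaw":0.2},{"dp":[0,0,0.008],"rotation":[0,0,0],"jaw":0.2}]'
```

```text
time: 22.65
ee_pos: [0.6122, -0.0731, 0.11]
eef_rot: [0.707, 0.707, -0.0, -0.0]
ft_force: [-0.9, 0.5, 0.1]
width: 0.0423
grip_force: 15.0
time: 23.52
ee_pos: [0.6134, -0.073, 0.0554]
eef_rot: [0.707, 0.707, 0.0, 0.0]
ft_force: [0.2, 0.1, 0.2]
width: 0.0424
grip_force: 15.0
time: 23.9
ee_pos: [0.6135, -0.0731, 0.0547]
eef_rot: [0.707, 0.707, 0.0, 0.0]
ft_force: [-1.7, 0.7, 6.0]
width: 0.0424
grip_force: 15.0
```

```bash
python3 -m pendant '[{"dp":[0,0,0],"rotation":[0,0,0],"jaw":0.8},{"dp":[0,0,0],"rotation":[0,0,0],"jaw":0.8},{"dp":[0,0,0],"rotation":[0,0,0],"jaw":0.8},{"dp":[0,0,0],"rotation":[0,0,0],"jaw":0.8},{"dp":[0,0,-0.15],"rotation":[0,0,0],"jaw":0.9},{"dp":[0,0,-0.4],"rotation":[0,0,0],"jaw":0.9},{"dp":[0,0,-0.6],"rotation":[0,0,0],"jaw":0.9},{"dp":[0,0,-0.6],"rotation":[0,0,0],"jaw":0.9}]'
python3 -m pendant '[{"dp":[-0.373,-0.967,0],"rotation":[0,0,0],"jaw":1},{"dp":[-0.373,-0.967,0],"rotation":[0,0,0],"jaw":1},{"dp":[-0.373,-0.967,0],"rotation":[0,0,0],"jaw":1},{"dp":[-0.373,-0.967,0],"rotation":[0,0,0],"jaw":1},{"dp":[-0.373,-0.967,0],"rotation":[0,0,0],"jaw":1}]'
```

```text
time: 24.9
ee_pos: [0.6145, -0.0733, 0.1463]
eef_rot: [0.707, 0.707, 0.002, 0.001]
ft_force: [0.7, 0.4, -0.4]
width: 0.0781
grip_force: 0.0
time: 25.52
ee_pos: [0.4687, -0.1283, 0.1438]
eef_rot: [0.707, 0.707, 0.0, 0.0]
ft_force: [-0.1, 0.1, 0.8]
width: 0.0871
grip_force: 0.0
```

```bash
python3 -m pendant '[{"dp":[0,0,0.3],"rotation":[0,0,0],"jaw":1},{"dp":[0,0,0.48],"rotation":[0,0,0],"jaw":1},{"dp":[0,0,0.575],"rotation":[0,0,0],"jaw":1},{"dp":[0,0,0.575],"rotation":[0,0,0],"jaw":1}]'
python3 -m pendant '[{"dp":[0,0,0],"rotation":[0,0,0],"jaw":0.3},{"dp":[0,0,0],"rotation":[0,0,0],"jaw":0.3},{"dp":[0,0,0],"rotation":[0,0,0],"jaw":0.3},{"dp":[0,0,0],"rotation":[0,0,0],"jaw":0.3},{"dp":[0,0,0],"rotation":[0,0,0],"jaw":0.3},{"dp":[0,0,0],"rotation":[0,0,0],"jaw":0.3},{"dp":[0,0,0],"rotation":[0,0,0],"jaw":0.3},{"dp":[0,0,0],"rotation":[0,0,0],"jaw":0.3}]' 15
```

```text
time: 26.02
ee_pos: [0.4681, -0.1289, 0.0571]
eef_rot: [0.707, 0.707, -0.001, -0.0]
ft_force: [-0.5, -0.9, 0.6]
width: 0.0871
grip_force: 0.0
time: 27.02
ee_pos: [0.4681, -0.1289, 0.0577]
eef_rot: [0.707, 0.707, 0.0, -0.0]
ft_force: [-0.3, 0.1, 0.2]
width: 0.0406
grip_force: 15.0
```

```bash
python3 -m pendant '[{"dp":[0,0,-0.1],"rotation":[0,0,0],"jaw":0.2},{"dp":[0,0,-0.25],"rotation":[0,0,0],"jaw":0.2},{"dp":[0,0,-0.4],"rotation":[0,0,0],"jaw":0.2},{"dp":[0,0,-0.4],"rotation":[0,0,0],"jaw":0.2}]' 15
python3 -m pendant '[{"dp":[-0.01,0.15,0],"rotation":[0,0,0],"jaw":0.2},{"dp":[-0.03,0.4,0],"rotation":[0,0,0],"jaw":0.2},{"dp":[-0.05,0.65,0],"rotation":[0,0,0],"jaw":0.2},{"dp":[-0.07,0.88,0],"rotation":[0,0,0],"jaw":0.2},{"dp":[-0.072,0.97,0],"rotation":[0,0,0],"jaw":0.2},{"dp":[-0.072,0.97,0],"rotation":[0,0,0],"jaw":0.2},{"dp":[-0.072,0.97,0],"rotation":[0,0,0],"jaw":0.2}]'
python3 - <<'E'
from bench import camera
from h import *
c=camera("side")
cv2.imwrite("pics/s6.png",cv2.resize(c["image"][140:320,200:440,::-1],None,fx=3.3,fy=3.3,interpolation=cv2.INTER_CUBIC))
E
```

```text
time: 27.52
ee_pos: [0.4693, -0.1291, 0.1196]
eef_rot: [0.707, 0.707, 0.001, 0.001]
ft_force: [-1.2, 0.2, -0.6]
width: 0.0402
grip_force: 15.0
time: 28.4
ee_pos: [0.6127, -0.1399, 0.1173]
eef_rot: [0.707, 0.707, -0.0, -0.0]
ft_force: [0.1, 0.6, -0.4]
width: 0.0401
grip_force: 15.0
```

View pics/s6.png

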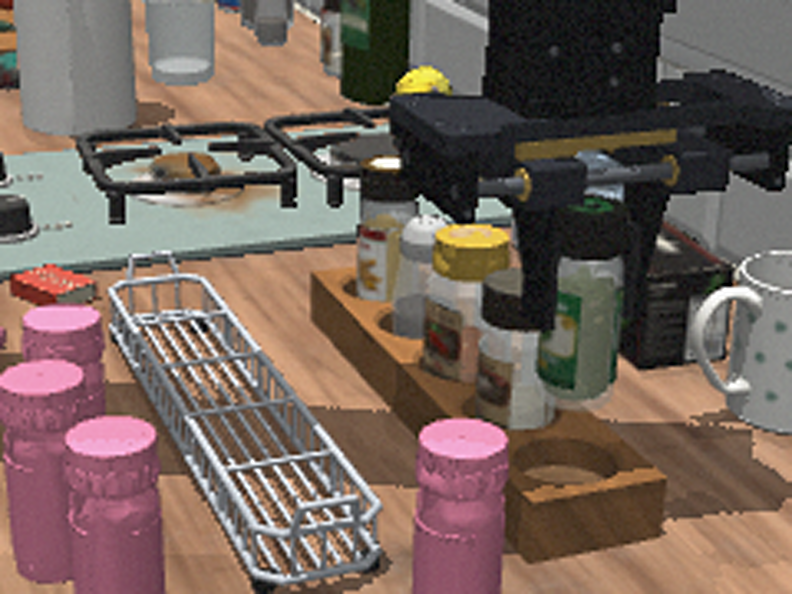

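Jar c hangs upright at (585,310) over well 5 and the other four are seated. I'll lower and release it.

```bash
python3 -m pendant '[{"dp":[0,0,0.15],"rotation":[0,0,0],"jaw":0.2},{"dp":[0,0,0.28],"rotation":[0,0,0],"jaw":0.2},{"dp":[0,0,0.34],"rotation":[0,0,0],"jaw":0.2},{"dp":[0,0,0.355],"rotation":[0,0,0],"jaw":0.2},{"dp":[0,0,0.365],"rotation":[0,0,0],"jaw":0.2},{"dp":[0,0,0.37],"rotation":[0,0,0],"jaw":0.2},{"dp":[0,0,0.37],"rotation":[0,0,0],"jaw":0.2}]'
python3 -m pendant '[{"dp":[0,0,0.004],"rotation":[0,0,0],"jaw":0.2},{"dp":[0,0,0.008],"rotation":[0,0,0],"jaw":0.2},{"dp":[0,0,0.008],"rotation":[0,0,0],"jaw":0.2}]'
```

```text
time: 29.32
ee_pos: [0.6138, -0.1398, 0.0625]
eef_rot: [0.707, 0.707, 0.0, 0.0]
ft_force: [0.3, 0.3, -0.1]
width: 0.0398
grip_force: 15.0
time: 29.7
ee_pos: [0.6138, -0.1398, 0.0617]
eef_rot: [0.707, 0.707, 0.0, 0.0]
ft_force: [-2.2, 0.3, 5.7]
width: 0.0401
grip_force: 15.0
```

```bash
python3 -m pendant '[{"dp":[0,0,0],"rotation":[0,0,0],"jaw":0.8},{"dp":[0,0,0],"rotation":[0,0,0],"jaw":0.8},{"dp":[0,0,0],"rotation":[0,0,0],"jaw":0.8},{"dp":[0,0,0],"rotation":[0,0,0],"jaw":0.8},{"dp":[0,0,-0.15],"rotation":[0,0,0],"jaw":0.9},{"dp":[0,0,-0.4],"rotation":[0,0,0],"jaw":0.9},{"dp":[0,0,-0.8],"rotation":[0,0,0],"jaw":0.9},{"dp":[0,0,-0.9],"rotation":[0,0,0],"jaw":0.9}]'
python3 -m pendant '[{"dp":[-0.6,-1,0],"rotation":[0,0,0],"jaw":1},{"dp":[-0.6,-1,0],"rotation":[0,0,0],"jaw":1},{"dp":[-0.6,-1,0],"rotation":[0,0,0],"jaw":1},{"dp":[-0.6,-1,0],"rotation":[0,0,0],"jaw":1},{"dp":[-0.6,-1,0],"rotation":[0,0,0],"jaw":1},{"dp":[-0.6,-1,0],"rotation":[0,0,0],"jaw":1}]'
python3 - <<'E'
from bench import camera
from h import *
a=camera("side")["image"][120:330,200:480,::-1];b=camera("top")["image"][60:330,150:450,::-1]
a=cv2.resize(a,(400,300));b=cv2.resize(b,(400,360))
cv2.imwrite("pics/f.png",np.hstack([np.vstack([a,np.zeros((60,400,3),np.uint8)]),b]))
E
```

```text
time: 30.7
ee_pos: [0.6151, -0.1406, 0.2]
eef_rot: [0.707, 0.707, 0.002, 0.002]
ft_force: [-0.1, -0.5, -0.2]
width: 0.0777
grip_force: 0.0
time: 31.45
ee_pos: [0.4645, -0.2288, 0.1957]
eef_rot: [0.707, 0.708, -0.0, -0.0]
ft_force: [-0.2, -0.7, -1.0]
width: 0.087
grip_force: 0.0
```

View pics/f.png

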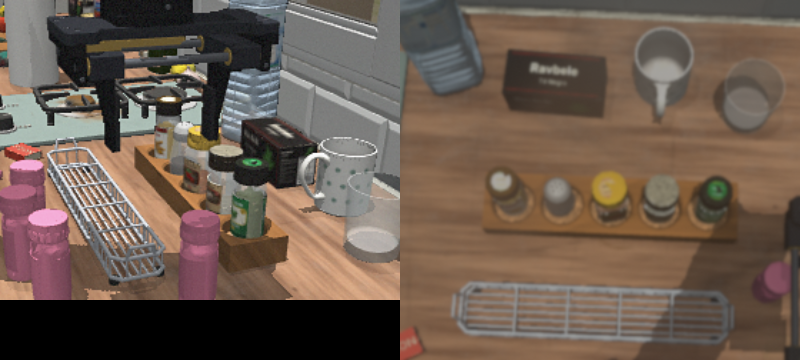

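All five jars stand upright in the wells in the original order, from jar a at (505,190) to jar c at (714,197). The bystanders are unmoved and the arm is clear, so I'm handing in.

```bash
python3 -c "
from bench import r
print(r.close_job())"
```

```text
the job is handed in; nothing more can be done
None
```

All five jars are in the wooden rack in their original order, upright in their own wells; the glass, tea box and mug were left alone, and the job was handed in at about 31.5 s.

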